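Lock the tongued deck board over the amber offcut tray

TASK

Close the amber offcut tray with its deck board: take the board by its handle, angle its long dark tongue under the dark lip of the groove, push in gently against the spring and, while still pushing, lower the other edge past the brass catch until the board lies flat, then let go so that the spring locks it under both lips. The frame is delicate, so feel your way and never force it, and leave the handpiece, the bowl and the cabochon where they are.

Things in the scene. Friction and masses are not known exactly. Their poses are not given: they have to be found in the camera images.
- tray: Open teal tray, 222 (x) by 160 (y) mm, 28 high, fixed to the bench, amber offcuts in it. Origin on the bench below the middle of the closed board, z up. It carries a wooden deck frame 140 mm wide (y): groove with dark lip at the -x side, brass-lipped catch at the +x side, each with a level ledge 34 mm above the bench. Board and frame must never press each other with over 25 N, hand and frame 10 N.
- tray_deck (a point): Point 34 mm above the tray's origin, tray's axes (as all tray_ points). Here the closed board's origin comes to lie, but for this: the frame (groove and catch together) is screwed fast through slots at an unmeasured setting, up to 6 mm towards -x or +x of the nominal places given by the tray_ points. It must be felt. The closed board lies flat on both ledges, 34 mm above the bench.
- tray_groove (a point): Nominal place (+-6 mm along x, see tray_deck) on the groove's ledge, straight below the edge of the dark lip, 82 mm to -x of tray_deck. The slot under the lip is 10 mm high, open towards +x; the lip is 6 mm thick (top 16 mm above the ledge). The ledge runs from 26 mm on the +x side of this point to the back of the slot.
- tray_strip (a point): Nominal place (+-6 mm along x) of the free face of the sprung steel strip in the slot, at ledge height, 4 mm behind the lip's edge. Pushed towards -x it starts to yield at 3.6 N and takes 1.2 N more per mm; hard stop at 10.5 mm (16.2 N). The board gets past the brass lip only with the strip 6 mm in or more (11 N); the spring then pushes it back under the catch, 2 mm still in (6 N).
- tray_catch (a point): Nominal place (+-6 mm along x) on the catch ledge, straight below the edge of the brass lip, 80 mm to +x of tray_deck. The lip's underside is 7 mm and its top 12 mm above the ledge; 4 mm further to +x an upright wall stops the board's short tongue. The ledge begins 18 mm on the -x side of this point.
- board: Loose wooden deck board, 0.2 to 0.33 kg, origin on the underside below the handle's centre, z up when flat. Panel 140 (x from -68 to 72) by 110 (y) by 10 mm thick. Short pale tongue on the +x edge: x from 72 to 84, 5 mm thick, flush with the underside. Long dark tongue on the -x edge. Closed, its x axis points along the tray's x axis, not the other way round.
- board_tongue (a point): Middle of the lower edge of the long dark tongue's tip, 88 mm to -x of the board's origin, board's axes. The tongue is 20 mm long (x from -88 to -68), 110 wide, 5 mm thick, flush with the underside. In the slot the board can be angled up to about 18 degrees, short-tongue edge up; 10 to 14 is comfortable.
- board_handle (a point): Centre of the handle, 27 mm above the board's underside: a dark upright wooden block, 18 (x) by 46 (y) mm, from 10 to 44 mm above the underside, in the middle of the board.
- handpiece: Bystander: dark green rotary carving handpiece lying on a black rubber rest, 150 by 30 by 34 mm, 0.3 kg; origin under its centre. Must not be moved.
- bowl: Bystander: white bowl of amber beads, 84 mm across, 35 mm high; origin under its centre. Must not be moved.
- cabochon: Bystander: polished amber dome, 40 mm across, 18 mm high; origin under its centre. Must not be moved.
There are look-alikes about, which are no part of the job. What is shaped like the board but green or red is not meant.

How it is judged (in metres and radians):
On the way:
1. the long tongue is in the groove while the board is still angled (over 3 degrees, short-tongue edge up) (x of board_tongue in the frame of tray below -0.082 m and z of board_tongue in the frame of tray between 0.031 and 0.04 m and z of board in the frame of tray above 0.0375 m and angle between board's own z axis and vertical between 0.052 and 0.45 rad), for 0.1 s.
At the end, for the whole second after the job is handed in: The board is let go and at rest, flat (within 0.02 rad) on both ledges (its underside 34 mm above the bench, within 1.5 mm), so under both lips; long tongue in the groove, origin within 7.5 mm of the tray's along x (the frame's setting included) and 12 mm along y, square to the tray within 0.03 rad (z of board in the frame of tray between 0.0325 and 0.0355 m and angle between board's own z axis and vertical below 0.02 rad and x of board in the frame of tray between -0.0075 and 0.0075 m and y of board in the frame of tray between -0.012 and 0.012 m and angle between the x axis of board and the x axis of tray, either way round below 0.03 rad and linear speed of board below 0.01 m/s and angular speed of board below 0.05 rad/s); the robot touches nothing.
It fails at once if board and tray frame pressed together with more than 25 N (contact force between board and tray above 25 N).
It fails at once if hand or arm pressing on the tray frame with more than 10 N (contact force between any of the fingers, the arm and tray above 10 N).
It fails at once if the handpiece moved by more than 15 mm (distance of handpiece from where it was at the start of the episode above 0.015 m).
It fails at once if the bowl of beads moved by more than 15 mm (distance of bowl from where it was at the start of the episode above 0.015 m).
It fails at once if the amber cabochon moved by more than 15 mm (distance of cabochon from where it was at the start of the episode above 0.015 m).
It also fails if it takes over 69 s, if anything falls off the work surface, if the arm or the gripper's body presses on something with over 40 N, if the wrist force passes 120 N, or if a joint passes its speed limit or range.

ROBOT

A 6-joint arm with a two-finger parallel gripper is mounted at the origin on the work surface. World frame = base frame: x ahead of the robot, y to its left, z up, the work surface at z = 0. Lengths are in mm, angles in degrees, forces in N, time in s.
With the tool pointing down it reaches from about 300 to 850 mm from the base axis. Payload 4.2 kg.
Tool frame: the origin (TCP) lies at the centre of the arm's flange, where the gripper is bolted on; the fingertips stand 191 mm ahead of it and the grasp point (between the pads) lies 172 mm ahead of it; z points along the fingers, y is the direction in which the jaws open and shut (so a half turn about z gives the same grasp; the last joint's range is limited). The gripper opens to 91 mm and grips with 3 to 60 N. Pads are 32 mm wide; open, the fingers measure 118 mm over their backs; the gripper's body (76 mm by 178 mm) begins 60 mm behind the grasp point.
Start: joints at [-67.494, 18.312, 89.639, -0, 72.044, -1.146], TCP at [230.674, -526.699, 404.776] pointing down, gripper open.
Joint ranges: [-177.97, 177.97], [-48.28, 115.42], [12.27, 149.76], [-77.06, 257.06], [2.81, 150.46], [-146.56, 146.56]. Speed limits (degrees/s): [147.25, 147.25, 180, 180, 180, 180].

INTERFACE

Orientations are given as [roll, pitch, yaw] about the fixed x, y, z axes, in that order (R = Rz(yaw) Ry(pitch) Rx(roll)).
In Python, from workcell import status, vision, ticket gives the robot as it stands.
- The arm moves only by the shell command python3 -m jog 'ROWS' [FORCE]. ROWS is JSON, a list of rows, each a list of 7 numbers: the finger opening in m, from 0 to 0.0912, then the shift along the tool's x, y, z in m, then the turn, a rotation vector about the tool's x, y, z in rad. A call has 1 to 12 rows; each row shifts and turns the commanded pose from where the row before left it, along the tool's axes as they then stand; what a row does not reach is not made up. A row lasts 1/8 s, in which the tool goes at most 62.5 mm and 10.7 degrees, less where a joint would pass 70% of its speed; a pose out of reach is approached as far as the arm can. A call with a gripper value outside its range is refused whole. The fingers move at their own pace and stop on an object; FORCE is the grip in N (left out, the last holds). Time passes only in rows, so rows that do not move let the fingers close. It gives the time, the measured TCP pose, the force and the opening at its end, in the units of the state.
- status.state(): the state, without advancing time (a new reading comes with each control period).
- vision.grab_frame(name): name is "scene" or "top" or "wrist"; returns a dict with "color" (384x512x3 uint8, blue, green, red), "depth" (384x512 float32, mm along the optical axis (not along the pixel's ray), 0 where there is no reading), "fov_y" (degrees; the focal length in pixels is half the picture's height over the tangent of half this angle, whatever the lens; pixels are square), "cx", "cy" (the principal point, pixels), "pose" (4x4, takes a point from camera to world coordinates). Camera axes: x right, y down, z forward; pixel columns grow to the right and rows downward; lengths in mm; the calibration is good to about 2 mm. A picture is of the moment at which its call begins.
- ticket.job_done(): hands the job in, once; it reports no verdict.
Trained networks look in the newest picture that a camera, given by its name, has taken for a name from the list of things; names that differ only in an ending like _2 or _b are one class to them, and where a whole thing is asked for, a point or a joint stands for the part that bears it (a point fixed in the world has none). Each returns a list of dicts, best first, with "p" (0 to 1); they miss things now and then, are a little off and sometimes report something else, mostly with a low value. They report only what shows in the picture. A call takes as long as a camera call. They do not tell look-alikes from the thing itself.
- vision.find_in(camera, label): "location" ([x, y, z] in mm, in world coordinates, good to about 4 mm: the middle of the surface that is visible of it).
- vision.silhouettes(camera, label): "pixels" (384x512 bool, what is visible of it).
The state is a dict: "time_s": time; "qpos": joint angles; "qvel": joint speeds; "effort": joint torques, N m; "ee_pos": TCP position; "ee_rot": TCP orientation; "force": force on the tool from outside, world axes, zero at the start; "torque": the same for the moment, N m; "gripper_width": finger opening in mm.
Only numpy, scipy, OpenCV 4.12 (cv2) and the standard library are available. Lean on these libraries where they do the work, as an engineer would, in place of code of your own. Each camera call takes 0.05 s, during which the arm holds its last target.

## Working session

There is one attempt and no reset: what is moved stays moved. The work goes in short steps, Python scripts to look and compute and a shell command to move; the robot and the scene stay as the last step left them, time stands still between calls to the robot, and variables do not carry over. Pictures are saved under pics/ and viewed, and the job is handed in when it is done.

```bash
ls; mkdir -p pics; python3 - <<'E'
from workcell import status, vision
import cv2
print(status.state())
for n in ["scene","top"]:
    f=vision.grab_frame(n); cv2.imwrite(f"pics/{n}0.png",f["color"])
    print(n,f["fov_y"],f["cx"],f["cy"],f["pose"])
    for l in ["tray","board","board_handle","handpiece","bowl","cabochon"]:
        print(l,[(round(d["p"],2),[round(v) for v in d["location"]]) for d in vision.find_in(n,l)])
E
```

```text
pics
{'time_s': 0.0, 'qpos': array([-6.74930559e+01,  1.83511171e+01,  8.97061596e+01, -1.47970592e-03,
        7.20423125e+01, -1.14629961e+00]), 'qvel': array([ 0.00677598, -0.03545974, -0.05860024, -0.01623846,  0.01342768,
        0.12339558]), 'effort': array([ 1.98044792e-03, -4.12450254e+01, -2.31979430e+01,  7.30097503e-02,
        4.59844933e-02, -1.35648756e-04]), 'ee_pos': array([ 230.62116398, -526.54507746,  403.92690242]), 'ee_rot': array([-1.79900403e+02, -5.85773697e-04,  2.36537006e+01]), 'force': array([ 0.32081743, -0.27893019, -0.23942661]), 'torque': array([ 0.04479685, -0.02090346, -0.03197045]), 'gripper_width': 91.59656432873949}
scene 43.17123822057709 253.0203442571043 188.42787059125308 [[-8.91187850e-01  3.76687954e-01 -2.52765508e-01  8.78214400e+02]
 [ 4.53569926e-01  7.30519474e-01 -5.10505259e-01  5.51423840e+02]
 [-7.65105551e-03 -5.69602917e-01 -8.21884407e-01  1.10366759e+03]
 [ 0.00000000e+00  0.00000000e+00  0.00000000e+00  1.00000000e+00]]
tray [(0.96, [533, 223, 30])]
board [(0.97, [568, -181, 10]), (0.95, [588, -384, 12]), (0.91, [800, -268, 10
[... 327 characters left out ...]
6 191.36874638311735 [[-5.28064747e-03 -9.82393775e-01  1.86747384e-01  4.18104867e+02]
 [-9.98726350e-01 -4.18958651e-03 -5.02804659e-02 -6.42286394e+01]
 [ 5.01776111e-02 -1.86775047e-01 -9.81120425e-01  8.05338551e+02]
 [ 0.00000000e+00  0.00000000e+00  0.00000000e+00  1.00000000e+00]]
tray [(0.61, [527, 215, 24]), (0.44, [747, -41, 24])]
board [(0.93, [562, -192, 10]), (0.89, [319, -185, 9]), (0.73, [578, -391, 10]), (0.63, [778, -271, 10]), (0.53, [525, 214, 25])]
board_handle [(0.96, [312, -184, 9]), (0.7, [556, -194, 6]), (0.63, [581, -390, 12]), (0.62, [779, -273, 8])]
handpiece [(0.73, [564, 11, 30])]
bowl [(0.97, [747, -42, 22]), (0.23, [567, 9, 30])]
cabochon [(0.5, [436, 0, 12])]
```

View pics/scene0.png

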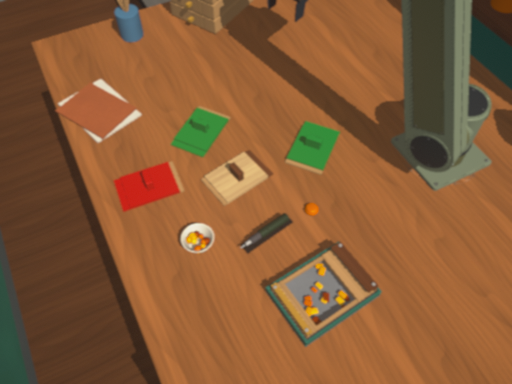

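View pics/top0.png

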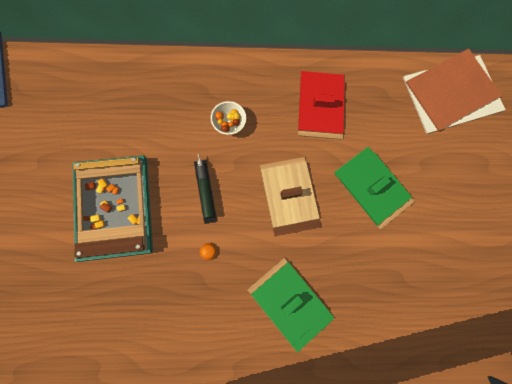

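Look-alikes (scene image): wooden board (237,177), red (148,187), green (201,131) and green (314,147). The wooden one with the dark tongue is the board. Next I'll crop closely and fit it.

```bash
cat > h.py <<'E'
import numpy as np, cv2
from workcell import status, vision
def f_of(f): return f["color"].shape[0]/2/np.tan(np.radians(f["fov_y"]/2))
def back(f,u,v,z=None):
    """pixels -> world; z: intersect world plane z instead of depth"""
    u=np.asarray(u,float);v=np.asarray(v,float);F=f_of(f)
    r=np.stack([(u-f["cx"])/F,(v-f["cy"])/F,np.ones_like(u)],-1)
    P=f["pose"]
    if z is None:
        d=f["depth"][v.astype(int),u.astype(int)]
        return (r*d[...,None])@P[:3,:3].T+P[:3,3]
    w=r@P[:3,:3].T
    s=(z-P[2,3])/w[...,2]
    return w*s[...,None]+P[:3,3]
def proj(f,X):
    P=f["pose"];c=(np.asarray(X,float)-P[:3,3])@P[:3,:3]
    return c[...,:2]/c[...,2:]*f_of(f)+[f["cx"],f["cy"]]
def crop(f,u0,v0,u1,v1,name,k=4):
    cv2.imwrite(name,cv2.resize(f["color"][v0:v1,u0:u1],None,fx=k,fy=k,interpolation=cv2.INTER_CUBIC))
def rect(pts):
    (c,s,a)=cv2.minAreaRect(np.asarray(pts,np.float32)); return np.round(c,1),np.round(s,1),round(a,2)
E
python3 - <<'E'
from h import *
f=vision.grab_frame("top")
crop(f,60,140,210,270,"pics/c_tray.png",5)
crop(f,245,145,335,245,"pics/c_board.png",6)
for l in ["tray","board"]:
    for d in vision.silhouettes("top",l):
        m=d["pixels"]; v,u=np.nonzero(m)
        X=back(f,u,v); print(l,round(d["p"],2),m.sum(),u.mean().round(),v.mean().round(),rect(X[:,:2]), np.percentile(X[:,2],[5,50,95]).round())
E
```

```text
tray 0.98 7528 111.0 208.0 (array([533.3, 127.4]), array([239.1, 377.9]), 1.3) [ 5. 28. 51.]
board 0.91 3256 374.0 187.0 (array([ 492.7, -273. ]), array([173.7, 423.3]), 36.98) [ 4. 10. 41.]
board 0.82 3290 290.0 196.0 (array([ 537.4, -146.3]), array([201.3, 208.3]), 11.43) [ 4. 10. 41.]
board 0.69 4090 291.0 305.0 (array([ 342.1, -164.8]), array([244.4, 114.3]), 38.77) [ 4. 10. 39.]
board 0.56 2933 322.0 105.0 (array([ 640.7, -221.8]), array([150.6, 524.2]), 70.72) [ 4. 10. 40.]
```

```bash
python3 - <<'E'
from h import *
f=vision.grab_frame("wrist"); cv2.imwrite("pics/w0.png",f["color"]); print(f["fov_y"],f["cx"],f["cy"],f["pose"].round(3))
s=status.state(); print(s["ee_pos"])
E
```

```text
60.5165373036537 260.8721640067472 189.0545599847809 [[ 4.01000e-01 -8.75000e-01 -2.72000e-01  3.07238e+02]
 [-9.16000e-01 -3.83000e-01 -1.19000e-01 -4.92671e+02]
 [ 0.00000e+00  2.97000e-01 -9.55000e-01  3.85514e+02]
 [ 0.00000e+00  0.00000e+00  0.00000e+00  1.00000e+00]]
[ 230.67951416 -526.68507353  404.7964153 ]
```

View pics/c_tray.png

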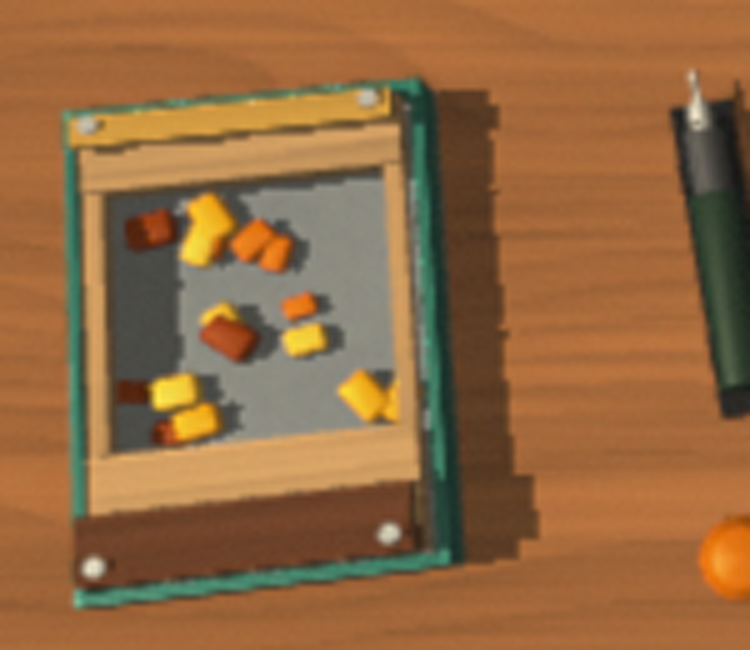

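View pics/c_board.png

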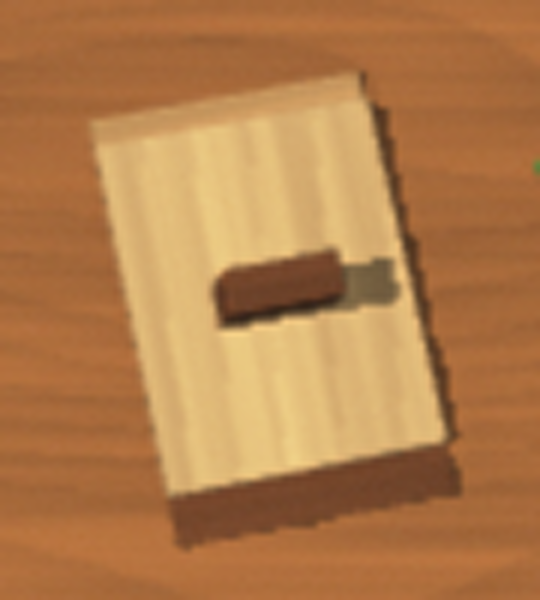

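View pics/w0.png

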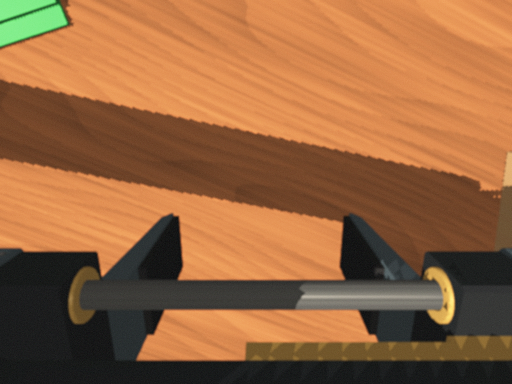

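```bash
python3 - <<'E'
from h import *
from scipy.optimize import least_squares
f=vision.grab_frame("top")
def fit(uv,M,x0):
    uv=np.array(uv,float);M=np.array(M,float)
    def W(p):
        c,s=np.cos(p[2]),np.sin(p[2]);return np.c_[p[0]+c*M[:,0]-s*M[:,1],p[1]+s*M[:,0]+c*M[:,1],M[:,2]]
    r=least_squares(lambda p:(proj(f,W(p))-uv).ravel(),x0); 
    print(r.x[:2].round(1),np.degrees(r.x[2]).round(2)); print(r.fun.reshape(-1,2).round(1).tolist()); return r.x
uv=np.array([(92,122),(357,73),(183,547),(460,492),(168,497),(447,441)])/6+[245,145]
M=[(84,55,5),(84,-55,5),(-88,55,5),(-88,-55,5),(-68,55,10),(-68,-55,10)]
fit(uv,M,[560,-190,.15])
uv=np.array([(65,112),(420,80),(460,560),(75,605)])/5+[60,140]
# tray rim
M=[(111,80,28),(111,-80,28),(-111,-80,28),(-111,80,28)]
fit(uv,M,[530,220,.05])
uv=np.array([(75,520),(415,483),(68,148),(390,115)])/5+[60,140]
M=[(-82,70,50),(-82,-70,50),(80,70,46),(80,-70,46)]
fit(uv,M,[530,220,.05])
f=vision.grab_frame("scene")
crop(f,250,230,390,350,"pics/s_tray.png",5)
crop(f,190,140,280,215,"pics/s_board.png",7)
E
```

```text
[ 562.2 -189.7] 11.18
[[-0.2, -0.1], [0.2, -0.1], [-0.3, 0.3], [-0.5, 0.1], [0.6, -0.1], [0.2, -0.1]]
[530.5 213.7] 6.7
[[-0.3, -0.2], [0.6, -1.1], [-0.8, 0.5], [0.6, 0.7]]
[537.4 215. ] 6.74
[[0.0, -0.0], [-0.4, -0.7], [0.1, 0.4], [0.4, 0.3]]
```

View pics/s_tray.png

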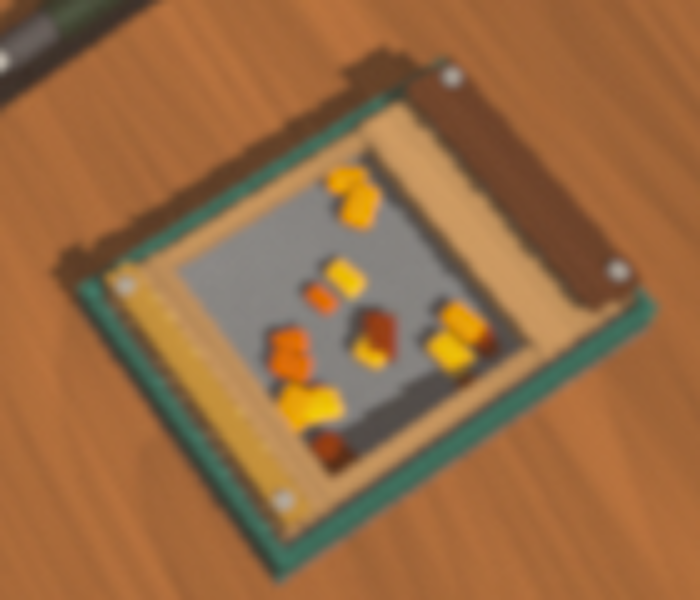

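View pics/s_board.png

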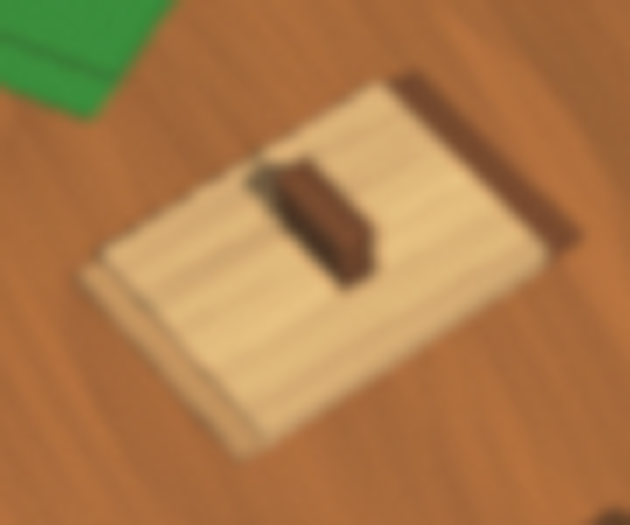

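```bash
cat >> h.py <<'E'
from scipy.spatial.transform import Rotation as Ro
def plan(pos,rpy,n,grip,src=None):
    s=status.state(); p=np.array(s["ee_pos"]);R=Ro.from_euler("xyz",s["ee_rot"],degrees=True)
    if src: p=np.array(src[0],float);R=Ro.from_euler("xyz",src[1],degrees=True)
    T=Ro.from_euler("xyz",rpy,degrees=True); rv=(R.inv()*T).as_rotvec()/n; d=(np.array(pos)-p)/n
    print("step mm",np.linalg.norm(d).round(1),"deg",np.degrees(np.linalg.norm(rv)).round(1))
    for i in range(n):
        t=R.inv().apply(d)/1000
        print([grip]+[round(float(x),4) for x in t]+[round(float(x),4) for x in rv],end=",")
        R=R*Ro.from_rotvec(rv)
    print()
E
python3 - <<'E'
from h import *
plan([537,155,400],[180,0,96.7],13,0.091)
E
```

```text
step mm 57.5 deg 5.6
[0.091, 0.0426, -0.0386, 0.0004, 0.0, 0.0, -0.0981],[0.091, 0.0462, -0.0342, 0.0004, 0.0, 0.0, -0.0981],[0.091, 0.0493, -0.0295, 0.0004, 0.0, 0.0, -0.0981],[0.091, 0.052, -0.0246, 0.0004, 0.0, 0.0, -0.0981],[0.091, 0.0541, -0.0194, 0.0004, 0.0, 0.0, -0.0981],[0.091, 0.0558, -0.014, 0.0004, 0.0, 0.0, -0.0981],[0.091, 0.0569, -0.0084, 0.0004, 0.0, 0.0, -0.0981],[0.091, 0.0574, -0.0028, 0.0004, 0.0, 0.0, -0.0981],[0.091, 0.0574, 0.0028, 0.0004, 0.0, 0.0, -0.0981],[0.091, 0.0569, 0.0084, 0.0004, 0.0, 0.0, -0.0981],[0.091, 0.0558, 0.0139, 0.0004, 0.0, 0.0, -0.0981],[0.091, 0.0541, 0.0193, 0.0004, 0.0, 0.0, -0.0981],[0.091, 0.052, 0.0245, 0.0004, 0.0, 0.0, -0.0981],
```

```bash
python3 -m jog '[[0.091,0.043,-0.039,0,0,0,-0.098],[0.091,0.046,-0.034,0,0,0,-0.098],[0.091,0.049,-0.030,0,0,0,-0.098],[0.091,0.052,-0.025,0,0,0,-0.098],[0.091,0.054,-0.019,0,0,0,-0.098],[0.091,0.056,-0.014,0,0,0,-0.098],[0.091,0.057,-0.008,0,0,0,-0.098],[0.091,0.057,-0.003,0,0,0,-0.098],[0.091,0.057,0.003,0,0,0,-0.098],[0.091,0.057,0.008,0,0,0,-0.098],[0.091,0.056,0.014,0,0,0,-0.098],[0.091,0.054,0.019,0,0,0,-0.098]]'; python3 -m jog '[[0.091,0.052,0.025,0,0,0,-0.098],[0.091,0,0,0,0,0,0],[0.091,0,0,0,0,0,0]]'
python3 - <<'E'
from h import *
f=vision.grab_frame("wrist"); s=status.state();print(s["ee_pos"].round(1),s["ee_rot"].round(2),s["force"].round(2))
cv2.imwrite("pics/w1.png",cv2.resize(f["color"],(768,576)))
E
```

```text
time_s: 2.5
ee_pos: [513.3, 104.5, 404.9]
ee_rot: [180.0, 0.0, 91.2]
force: [0.7, -0.4, 0.2]
gripper_width: 91.0
time_s: 2.88
ee_pos: [536.5, 154.8, 404.4]
ee_rot: [-179.9, 0.0, 96.7]
force: [-0.3, -0.9, -0.1]
gripper_width: 91.0
[536.4 154.3 404.6] [-1.7996e+02  4.0000e-02  9.6600e+01] [-0.31  0.28  0.03]
```

View pics/w1.png

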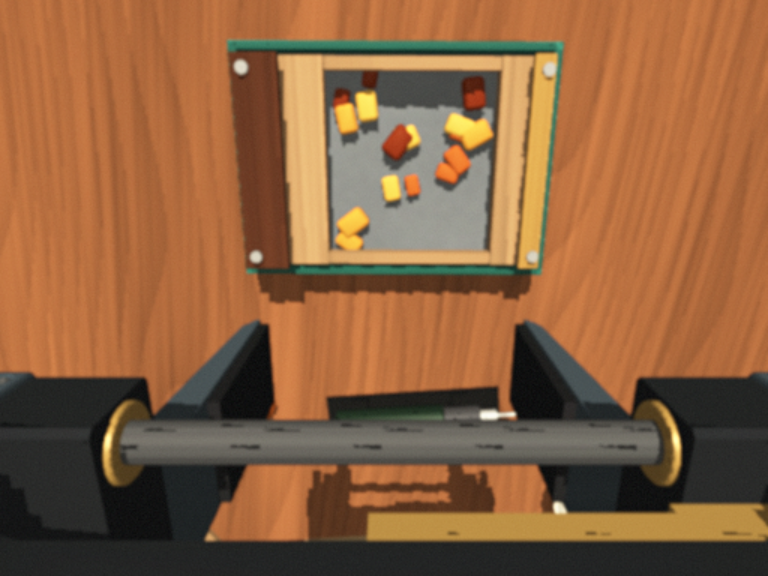

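```bash
python3 - <<'E'
from h import *
from scipy.optimize import least_squares
f=vision.grab_frame("wrist")
crop(f,145,20,385,190,"pics/w1c.png",3)
def fit(uv,M,x0):
    uv=np.array(uv,float);M=np.array(M,float)
    def W(p):
        c,s=np.cos(p[2]),np.sin(p[2]);return np.c_[p[0]+c*M[:,0]-s*M[:,1],p[1]+s*M[:,0]+c*M[:,1],M[:,2]]
    r=least_squares(lambda p:(proj(f,W(p))-uv).ravel(),x0); 
    print(r.x[:2].round(1),np.degrees(r.x[2]).round(2)); print(r.fun.reshape(-1,2).round(1).tolist()); return r.x
fit(np.array([(562,42),(229,42),(248,272),(540,272)])/1.5,[(111,80,28),(-111,80,28),(-111,-80,28),(111,-80,28)],[530,220,.1])
fit(np.array([(278,53),(291,268),(535,54),(518,268)])/1.5,[(-82,70,50),(-82,-70,50),(80,70,46),(80,-70,46)],[530,220,.1])
for u,v in [(262,110),(285,70),(308,160),(545,160),(527,160),(505,160),(420,65),(420,260),(400,45)]:
    print((u,v),back(f,u/1.5,v/1.5).round(1))
E
```

```text
[530.7 214.8] 6.5
[[1.4, -0.8], [-1.8, -1.1], [-0.6, 1.4], [1.1, 1.7]]
[539.2 215.6] 6.46
[[-0.7, -0.6], [-0.5, 0.9], [0.8, -0.2], [0.4, 0.3]]
(262, 110) [442.4 240.8  52. ]
(285, 70) [452.4 267.4  36.2]
(308, 160) [470.9 212.   35.2]
(545, 160) [629.3 231.   47.4]
(527, 160) [617.4 229.6  47.5]
(505, 160) [605.6 227.6  35.4]
(420, 65) [539.7 280.8  33.7]
(420, 260) [557.1 149.9  33.5]
(400, 45) [525.2 291.9  28.3]
```

View pics/w1c.png

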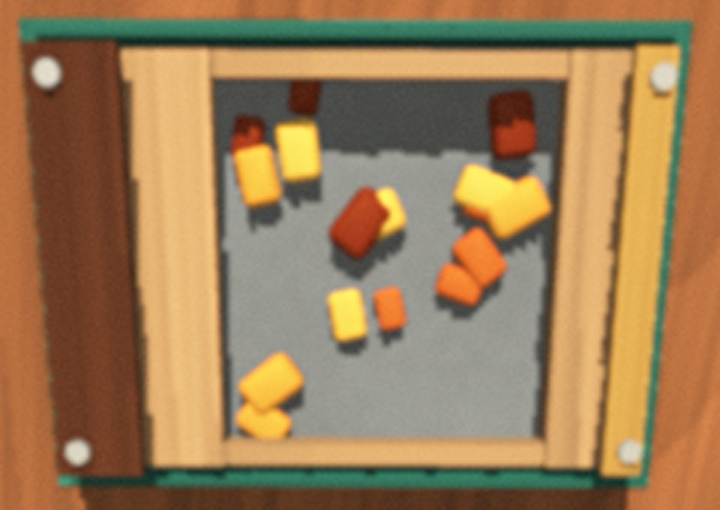

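```bash
python3 - <<'E'
from h import *
plan([574,-248,380],[180,0,101.2],7,0.091)
E
```

```text
step mm 57.8 deg 0.7
[0.091, -0.0577, -0.0012, 0.0036, -0.0001, 0.0001, -0.0116],[0.091, -0.0576, -0.0019, 0.0036, -0.0001, 0.0001, -0.0116],[0.091, -0.0576, -0.0026, 0.0036, -0.0001, 0.0001, -0.0116],[0.091, -0.0576, -0.0032, 0.0036, -0.0001, 0.0001, -0.0116],[0.091, -0.0575, -0.0039, 0.0036, -0.0001, 0.0001, -0.0116],[0.091, -0.0575, -0.0046, 0.0036, -0.0001, 0.0001, -0.0116],[0.091, -0.0574, -0.0052, 0.0035, -0.0001, 0.0001, -0.0116],
```

```bash
python3 -m jog '[[0.091,-0.058,-0.001,0.0035,0,0,-0.0115],[0.091,-0.058,-0.002,0.0035,0,0,-0.0115],[0.091,-0.058,-0.003,0.0035,0,0,-0.0115],[0.091,-0.058,-0.003,0.0035,0,0,-0.0115],[0.091,-0.057,-0.004,0.0035,0,0,-0.0115],[0.091,-0.057,-0.005,0.0035,0,0,-0.0115],[0.091,-0.057,-0.005,0.0035,0,0,-0.0115],[0.091,0,0,0,0,0,0],[0.091,0,0,0,0,0,0]]'
python3 - <<'E'
from h import *
f=vision.grab_frame("wrist"); s=status.state();print(s["ee_pos"].round(1),s["ee_rot"].round(2),s["force"].round(2))
cv2.imwrite("pics/w2.png",cv2.resize(f["color"],(768,576)))
for d in vision.find_in("wrist","board_handle"): print(d)
np.save("w2.npy",f,allow_pickle=True)
E
```

```text
time_s: 4.1
ee_pos: [573.5, -247.5, 380.4]
ee_rot: [-180.0, -0.0, 101.1]
force: [0.6, -0.2, -0.5]
gripper_width: 91.1
[ 573.8 -246.7  380.6] [ 1.8000e+02 -2.0000e-02  1.0122e+02] [ 0.83 -0.91 -0.01]
{'location': [587.5, -367.1, 10.3], 'p': 0.93}
{'location': [342.0, -174.2, 12.5], 'p': 0.9}
{'location': [560.5, -186.9, 13.0], 'p': 0.7}
```

View pics/w2.png

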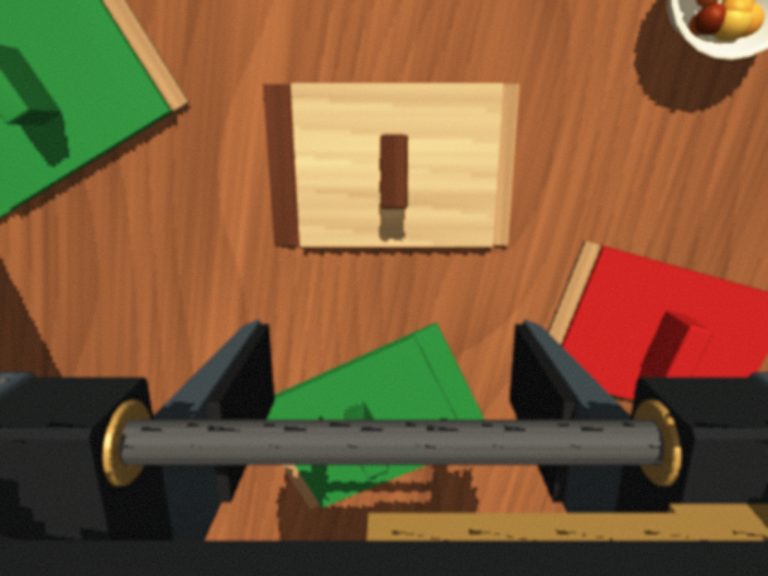

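```bash
python3 - <<'E'
from h import *
from scipy.optimize import least_squares
f=np.load("w2.npy",allow_pickle=True).item()
def fit(uv,M,x0):
    uv=np.array(uv,float);M=np.array(M,float)
    def W(p):
        c,s=np.cos(p[2]),np.sin(p[2]);return np.c_[p[0]+c*M[:,0]-s*M[:,1],p[1]+s*M[:,0]+c*M[:,1],M[:,2]]
    r=least_squares(lambda p:(proj(f,W(p))-uv).ravel(),x0); 
    print(r.x[:2].round(1),np.degrees(r.x[2]).round(2)); print(r.fun.reshape(-1,2).round(1).tolist()); return r.x
fit(np.array([(264,84),(278,246),(290,84),(299,246),(519,84),(507,247),(503,84),(493,248)])/1.5,[(-88,55,5),(-88,-55,5),(-68,55,10),(-68,-55,10),(84,55,5),(84,-55,5),(72,55,10),(72,-55,10)],[560,-190,.2])
fit(np.array([(380,134),(408,134),(406,208),(380,208)])/1.5,[(-9,23,44),(9,23,44),(9,-23,44),(-9,-23,44)],[560,-190,.2])
s=status.state();print(s["ee_pos"].round(1),s["ee_rot"].round(2),s["force"].round(2))
E
```

```text
[ 563.2 -189.4] 11.08
[[-0.5, 0.6], [-2.3, -0.6], [1.0, 0.2], [1.0, 0.4], [0.2, 0.7], [0.5, -1.1], [0.0, 0.3], [-0.1, -0.8]]
[ 562.4 -188.5] 10.5
[[-0.5, -0.4], [0.4, -0.2], [0.7, 0.4], [-0.6, 0.2]]
[ 574.  -246.2  380.7] [ 1.7999e+02 -1.0000e-02  1.0128e+02] [-0.    0.35 -0.36]
```

```bash
python3 - <<'E'
from h import *
plan([562.7,-189.2,290],[180,0,101.1],2,0.091)
plan([562.7,-189.2,206],[180,0,101.1],3,0.091,([562.7,-189.2,290],[180,0,101.1]))
E
```

```text
step mm 53.8 deg 0.1
[0.091, 0.029, 0.0, 0.0453, 0.0001, -0.0001, 0.0016],[0.091, 0.029, -0.0, 0.0453, 0.0001, -0.0001, 0.0016],
step mm 28.0 deg 0.0
[0.091, 0.0, -0.0, 0.028, 0.0, 0.0, 0.0],[0.091, 0.0, -0.0, 0.028, 0.0, 0.0, 0.0],[0.091, 0.0, -0.0, 0.028, 0.0, 0.0, 0.0],
```

```bash
python3 -m jog '[[0.091,0.029,0,0.045,0,0,0.0015],[0.091,0.029,0,0.045,0,0,0.0015],[0.091,0,0,0.035,0,0,0],[0.091,0,0,0.030,0,0,0],[0.091,0,0,0.015,0,0,0],[0.091,0,0,0.004,0,0,0],[0.091,0,0,0,0,0,0]]' 45
python3 -m jog '[[0.01,0,0,0,0,0,0],[0.01,0,0,0,0,0,0],[0.01,0,0,0,0,0,0],[0.01,0,0,0,0,0,0],[0.01,0,0,0,0,0,0],[0.01,0,0,0,0,0,0]]' 45
```

```text
time_s: 5.08
ee_pos: [563.6, -190.0, 207.1]
ee_rot: [179.9, 0.0, 101.1]
force: [0.2, 0.1, 0.1]
gripper_width: 91.1
time_s: 5.82
ee_pos: [563.2, -190.1, 206.2]
ee_rot: [-180.0, 0.0, 101.1]
force: [0.4, -0.2, -0.5]
gripper_width: 33.8
```

```bash
python3 -m jog '[[0.01,0,0,0,0,0,0],[0.01,0,0,0,0,0,0],[0.01,0,0,0,0,0,0],[0.01,0,0,0,0,0,0]]' 45
```

```text
time_s: 6.32
ee_pos: [563.2, -190.1, 206.2]
ee_rot: [180.0, 0.0, 101.1]
force: [0.4, 0.3, -0.1]
gripper_width: 17.9
```

```bash
python3 -m jog '[[0.01,0,0,-0.010,0,0,0],[0.01,0,0,-0.030,0,0,0],[0.01,0,0,-0.050,0,0,0],[0.01,0,0,-0.040,0,0,0],[0.01,0,0,0,0,0,0],[0.01,0,0,0,0,0,0]]'
python3 - <<'E'
from h import *
f=vision.grab_frame("wrist"); s=status.state();print(s["ee_pos"].round(1),s["ee_rot"].round(2),s["force"].round(2),s["torque"].round(2),s["gripper_width"])
cv2.imwrite("pics/w3.png",cv2.resize(f["color"],(768,576)))
f=vision.grab_frame("scene"); cv2.imwrite("pics/s3.png",cv2.resize(f["color"],(768,576)))
E
```

```text
time_s: 7.08
ee_pos: [562.5, -189.9, 335.2]
ee_rot: [-179.9, -0.1, 101.1]
force: [-0.3, -0.3, -2.6]
gripper_width: 17.8
[ 562.5 -189.9  334.5] [-1.7982e+02 -1.0000e-01  1.0109e+02] [-0.34  0.07 -1.09] [-0.   -0.08 -0.02] 17.744835604231643
```

View pics/w3.png

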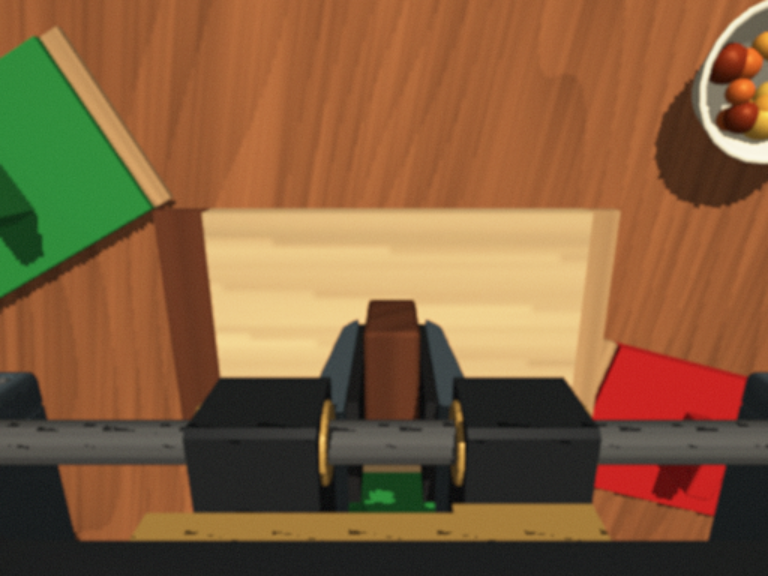

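View pics/s3.png

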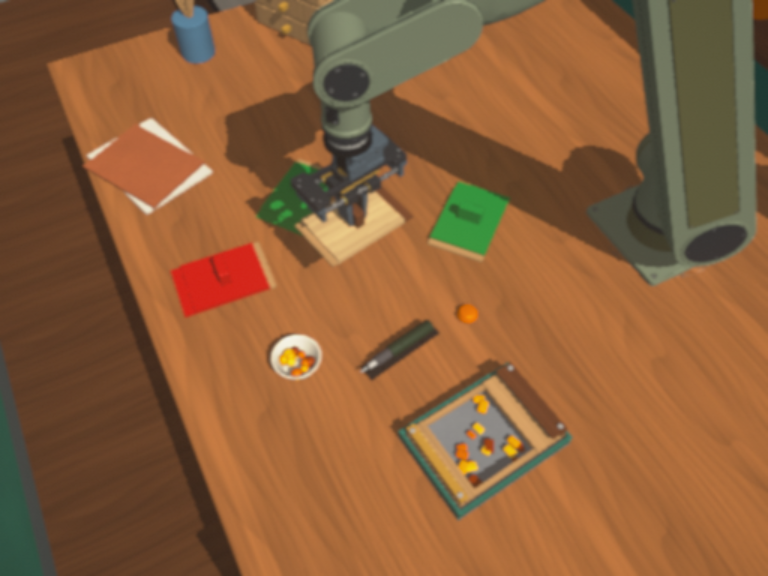

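```bash
cat >> h.py <<'E'
F0=np.array([538.2,215.2]);YAW=6.6;H=206.2
def tcp_for(tipx,tipz,th,y=0):
    """tip x in frame F, tip z in world, tilt deg -> TCP pos, rpy"""
    t=np.radians(th);x=tipx+88*np.cos(t)-H*np.sin(t);z=tipz+88*np.sin(t)+H*np.cos(t)
    c,s=np.cos(np.radians(YAW)),np.sin(np.radians(YAW))
    return [F0[0]+c*x-s*y,F0[1]+s*x+c*y,z],[180-th,0,90+YAW]
def tip_of(s=None):
    s=s or status.state();R=Ro.from_euler("xyz",s["ee_rot"],degrees=True).as_matrix()
    bx,by,bz=R[:,1],R[:,0],-R[:,2];P=np.array(s["ee_pos"]);o=P-H*bz;tip=o-88*bx
    A=Ro.from_euler("z",YAW,degrees=True).as_matrix().T
    f=lambda q:(A@(q-np.r_[F0,0])).round(2)
    print("t",round(s["time_s"],2),"tipF",f(tip),"orgF",f(o),"th",np.degrees(np.arcsin(bx[2])).round(2),"roll",np.degrees(np.arcsin(by[2])).round(2),"yawF",np.degrees(np.arctan2(bx[1],bx[0])).round(2)-YAW,"forceF",(A@s["force"]).round(2),"tqF",(A@s["torque"]).round(2),"w",round(s["gripper_width"],1))
E
python3 - <<'E'
from h import *
p,r=tcp_for(-68,74,12); print(p,r); plan(p,r,9,0.01); tip_of()
E
```

```text
[np.float64(513.5699165303605), np.float64(212.35020211099624), np.float64(293.99026406327357)] [168, 0, 96.6]
step mm 45.2 deg 1.4
[0.01, 0.0449, 0.0033, 0.0046, -0.0237, -0.0011, 0.0087],[0.01, 0.0449, 0.0028, 0.0046, -0.0237, -0.0011, 0.0087],[0.01, 0.045, 0.0023, 0.0046, -0.0237, -0.0011, 0.0087],[0.01, 0.045, 0.0018, 0.0046, -0.0237, -0.0011, 0.0087],[0.01, 0.045, 0.0013, 0.0046, -0.0237, -0.0011, 0.0087],[0.01, 0.045, 0.0008, 0.0045, -0.0237, -0.0011, 0.0087],[0.01, 0.045, 0.0003, 0.0045, -0.0237, -0.0011, 0.0087],[0.01, 0.045, -0.0002, 0.0045, -0.0237, -0.0011, 0.0087],[0.01, 0.045, -0.0007, 0.0044, -0.0237, -0.0011, 0.0087],
t 7.17 tipF [-110.79 -411.77  128.39] orgF [ -23.06 -404.87  128.08] th -0.2 roll 0.11 yawF 4.49 forceF [ 0.24  0.3  -1.93] tqF [-0.03 -0.13 -0.02] w 17.6
```

```bash
python3 -m jog '[[0.01,0.025,0.002,0.002,-0.012,0,0.0045],[0.01,0.045,0.003,0.0045,-0.0237,-0.001,0.0087],[0.01,0.045,0.0025,0.0046,-0.0237,-0.001,0.0087],[0.01,0.045,0.002,0.0046,-0.0237,-0.001,0.0087],[0.01,0.045,0.0015,0.0046,-0.0237,-0.001,0.0087],[0.01,0.045,0.001,0.0045,-0.0237,-0.001,0.0087],[0.01,0.045,0.0005,0.0045,-0.0237,-0.001,0.0087],[0.01,0.045,0,0.0045,-0.0237,-0.001,0.0087],[0.01,0.045,-0.0005,0.0044,-0.0237,-0.001,0.0087],[0.01,0.020,-0.0005,0.002,-0.0117,-0.001,0.0043],[0.01,0,0,0,0,0,0],[0.01,0,0,0,0,0,0]]'
python3 - <<'E'
from h import *
tip_of()
f=vision.grab_frame("scene"); crop(f,240,180,400,340,"pics/s4.png",4)
f=vision.grab_frame("top"); crop(f,40,110,230,280,"pics/t4.png",4)
p,r=tcp_for(-68,45,12);plan(p,r,3,0.01)
E
```

```text
time_s: 8.68
ee_pos: [514.1, 211.7, 295.2]
ee_rot: [167.9, 0.1, 96.6]
force: [-0.1, -0.5, -2.6]
gripper_width: 18.0
t 8.68 tipF [-67.2   -1.03  75.13] orgF [18.85 -1.05 93.56] th 12.09 roll -0.1 yawF -0.009999999999999787 forceF [-0.13 -0.48 -2.65] tqF [-0.    0.11  0.02] w 18.0
step mm 10.3 deg 0.1
[0.01, 0.0004, -0.0024, 0.01, 0.0009, 0.0005, -0.0005],[0.01, 0.0004, -0.0024, 0.01, 0.0009, 0.0005, -0.0005],[0.01, 0.0004, -0.0024, 0.01, 0.0009, 0.0005, -0.0005],
```

View pics/s4.png

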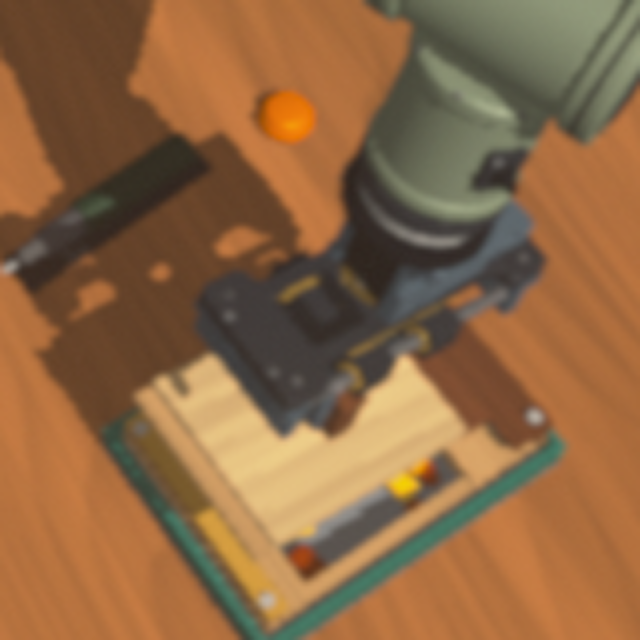

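View pics/t4.png

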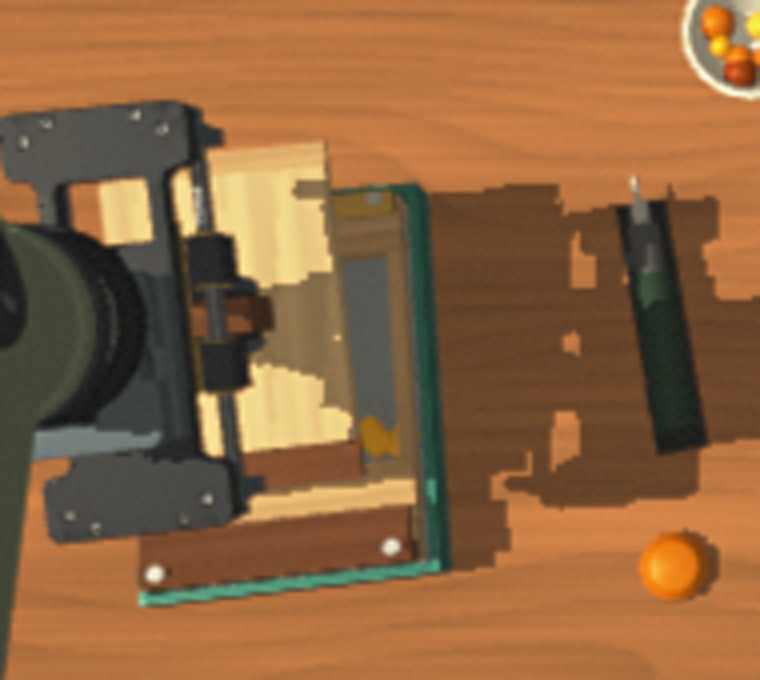

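```bash
python3 - <<'E'
from h import *
f=vision.grab_frame("top")
A=Ro.from_euler("z",YAW,degrees=True).as_matrix().T
for (u,v,z) in [(362,470,80),(325,145,112),(140,540,50),(414,508,50)]:
    print(A@(back(f,u/4+40,v/4+110,z)-np.r_[F0,0]))
tip_of()
E
```

```text
[-65.30223606 -54.75677697  80.        ]
[ 99.07334706 -54.61726549 112.        ]
[-85.14664677  69.80918478  50.        ]
[-85.10176236 -72.05117151  50.        ]
t 8.82 tipF [-66.51  -1.25  75.8 ] orgF [19.5  -1.39 94.38] th 12.19 roll -0.06 yawF -0.09999999999999964 forceF [ 0.95 -0.17 -2.08] tqF [-0.01  0.12 -0.04] w 17.7
```

```bash
python3 -m jog '[[0.01,0.001,-0.0021,0.0098,0,0,0],[0.01,0,-0.0021,0.0098,0,0,0],[0.01,0,-0.0017,0.0078,0,0,0],[0.01,0,0,0,0,0,0],[0.01,0,0,0,0,0,0]]'
python3 -c "
from h import *
tip_of()"
```

```text
time_s: 9.45
ee_pos: [514.4, 213.3, 268.2]
ee_rot: [167.8, 0.0, 96.6]
force: [1.0, 0.6, -2.3]
gripper_width: 18.2
t 9.45 tipF [-66.1    0.79  48.03] orgF [19.89  0.76 66.7 ] th 12.25 roll -0.03 yawF -0.019999999999999574 forceF [ 1.1   0.43 -2.31] tqF [-0.03  0.12  0.06] w 18.2
```

```bash
python3 -m jog '[[0.01,0,-0.0013,0.0059,0,0,0],[0.01,0,-0.0006,0.0029,0,0,0],[0.01,0,0,0,0,0,0],[0.01,0,0,0,0,0,0]]'
python3 -m jog '[[0.01,0,-0.0002,0.001,0,0,0],[0.01,0,-0.0002,0.001,0,0,0],[0.01,0,0,0,0,0,0]]'
python3 -m jog '[[0.01,0,-0.0002,0.001,0,0,0],[0.01,0,0,0,0,0,0]]'
python3 -c "
from h import *
tip_of()"
```

```text
time_s: 9.95
ee_pos: [514.3, 213.3, 259.2]
ee_rot: [167.8, 0.0, 96.6]
force: [0.4, -0.6, -2.7]
gripper_width: 17.3
time_s: 10.32
ee_pos: [514.2, 213.2, 257.0]
ee_rot: [167.8, 0.0, 96.6]
force: [-0.6, 0.1, -1.9]
gripper_width: 17.6
time_s: 10.58
ee_pos: [514.3, 213.2, 256.0]
ee_rot: [167.8, 0.0, 96.6]
force: [-0.2, -0.1, -2.5]
gripper_width: 17.7
t 10.57 tipF [-66.38   0.64  35.81] orgF [19.62  0.61 54.42] th 12.21 roll -0.04 yawF -0.02999999999999936 forceF [-0.22 -0.05 -2.47] tqF [-0.05  0.14 -0.03] w 17.7
```

```bash
for i in 1 2; do python3 -m jog '[[0.01,0,-0.0001,0.0007,0,0,0],[0.01,0,0,0,0,0,0]]' | grep -E "force|pos"; done; python3 -c "
from h import *
tip_of()"
```

```text
ee_pos: [514.3, 213.2, 255.3]
force: [0.3, 0.3, -2.3]
ee_pos: [514.4, 213.3, 254.6]
force: [-0.1, -0.7, -2.7]
t 11.07 tipF [-66.24   0.68  34.45] orgF [19.77  0.65 53.08] th 12.22 roll -0.04 yawF -0.019999999999999574 forceF [-0.19 -0.68 -2.75] tqF [ 0.01  0.15 -0.04] w 17.7
```

```bash
for i in 1 2; do python3 -m jog '[[0.01,0,-0.0001,0.0005,0,0,0],[0.01,0,0,0,0,0,0]]' | grep -E "force|pos"; done; python3 -c "
from h import *
tip_of()"
```

```text
ee_pos: [514.4, 213.3, 254.2]
force: [0.5, -0.1, -2.7]
ee_pos: [514.5, 213.3, 254.0]
force: [-1.2, -0.7, 1.0]
t 11.57 tipF [-66.07   0.7   33.79] orgF [19.92  0.66 52.45] th 12.25 roll -0.04 yawF -0.019999999999999574 forceF [-1.22 -0.55  1.  ] tqF [-0.06  0.38  0.02] w 17.9
```

```bash
python3 -m jog '[[0.01,0,0.0003,-0.0014,0,0,0],[0.01,0,-0.0029,-0.0006,0,0,0],[0.01,0,-0.0029,-0.0006,0,0,0],[0.01,0,-0.0029,-0.0006,0,0,0],[0.01,0,-0.0020,-0.0004,0,0,0],[0.01,0,0,0,0,0,0]]'; python3 -c "
from h import *
tip_of()"
```

```text
time_s: 12.32
ee_pos: [503.4, 212.0, 254.9]
ee_rot: [167.8, 0.0, 96.6]
force: [-1.3, 0.3, -2.5]
gripper_width: 17.9
t 12.32 tipF [-77.31   0.7   34.78] orgF [ 8.69  0.68 53.41] th 12.22 roll -0.04 yawF -0.009999999999999787 forceF [-1.21  0.45 -2.53] tqF [0.01 0.1  0.  ] w 17.9
```

```bash
for i in 1 2 3; do python3 -m jog '[[0.01,0,-0.0010,-0.0003,0,0,0],[0.01,0,-0.0010,-0.0002,0,0,0],[0.01,0,0,0,0,0,0]]' | grep -E "force|pos"; python3 -c "
from h import *
tip_of()"; done
```

```text
ee_pos: [501.5, 211.8, 255.0]
force: [0.2, -0.0, -2.6]
t 12.7 tipF [-79.25   0.67  34.83] orgF [ 6.76  0.64 53.46] th 12.22 roll -0.04 yawF -0.019999999999999574 forceF [ 0.17 -0.06 -2.6 ] tqF [-0.03  0.11 -0.03] w 18.0
ee_pos: [499.4, 211.5, 255.1]
force: [0.9, 0.4, -0.9]
t 13.07 tipF [-81.35   0.68  34.9 ] orgF [ 4.66  0.65 53.53] th 12.22 roll -0.04 yawF -0.019999999999999574 forceF [ 0.93  0.28 -0.91] tqF [0.03 0.07 0.01] w 18.0
ee_pos: [497.3, 211.3, 255.1]
force: [-0.2, -0.1, -1.9]
t 13.45 tipF [-83.4    0.68  34.97] orgF [ 2.6   0.65 53.6 ] th 12.22 roll -0.04 yawF -0.019999999999999574 forceF [-0.21 -0.05 -1.89] tqF [0.03 0.14 0.02] w 17.7
```

```bash
for i in 1 2 3 ; do python3 -m jog '[[0.01,0,-0.0010,-0.0002,0,0,0],[0.01,0,0,0,0,0,0]]' | grep -E "xx"; python3 -c "
from h import *
tip_of()"; done
```

```text
t 13.7 tipF [-83.95   0.73  35.04] orgF [ 2.04  0.7  53.74] th 12.27 roll -0.03 yawF -0.019999999999999574 forceF [ 1.12 -0.9  -2.53] tqF [-0.07 -0.14 -0.04] w 17.7
t 13.95 tipF [-84.16   0.77  35.15] orgF [ 1.8   0.75 54.  ] th 12.37 roll -0.02 yawF -0.009999999999999787 forceF [ 2.66 -1.73 -3.8 ] tqF [-0.25 -0.66 -0.04] w 17.7
t 14.2 tipF [-85.3    0.77  35.18] orgF [ 0.66  0.74 54.01] th 12.35 roll -0.02 yawF -0.019999999999999574 forceF [ 4.4  -1.42 -3.5 ] tqF [-0.38 -1.04 -0.16] w 18.1
```

```bash
python3 -m jog '[[0.01,-0.0004,0,0,0,-0.0018,0.0085],[0.01,0,0,0,0,0,0],[0.01,0,0,0,0,0,0]]' | grep xx; python3 -c "
from h import *
tip_of()"
for i in 1 2 ; do python3 -m jog '[[0.01,0,-0.0010,-0.0002,0,0,0],[0.01,0,0,0,0,0,0]]' | grep -E "xx"; python3 -c "
from h import *
tip_of()"; done
```

```text
t 14.57 tipF [-85.33   0.88  35.17] orgF [ 0.63  0.18 53.99] th 12.35 roll -0.02 yawF -0.45999999999999996 forceF [ 4.76 -0.49 -3.96] tqF [-0.16 -1.    0.16] w 17.5
t 14.82 tipF [-85.95   0.88  35.21] orgF [-0.    0.2  54.12] th 12.4 roll -0.02 yawF -0.4499999999999993 forceF [ 5.7  -0.47 -4.01] tqF [-0.14 -1.2   0.2 ] w 17.4
t 15.07 tipF [-86.6    0.92  35.23] orgF [-0.67  0.26 54.2 ] th 12.45 roll -0.01 yawF -0.4399999999999995 forceF [ 6.63 -1.93 -4.72] tqF [-0.12 -1.36  0.27] w 17.9
```

```bash
python3 -m jog '[[0.01,0.0002,0,0,0,0.0008,-0.0037],[0.01,0,-0.0010,-0.0001,0,0,0],[0.01,0,-0.0010,-0.0001,0,0,0],[0.01,0,0,0,0,0,0]]' | grep xx; python3 -c "
from h import *
tip_of()"
for i in 1 2 ; do python3 -m jog '[[0.01,0,-0.0010,-0.0002,0,0,0],[0.01,0,0,0,0,0,0]]' | grep -E "xx"; python3 -c "
from h import *
tip_of()"; done
```

```text
t 15.57 tipF [-87.75   0.9   35.26] orgF [-1.85  0.55 54.37] th 12.55 roll -0.01 yawF -0.22999999999999954 forceF [ 7.68 -2.07 -4.58] tqF [-0.44 -1.7   0.06] w 17.7
t 15.82 tipF [-88.33   0.89  35.28] orgF [-2.45  0.54 54.46] th 12.59 roll -0.0 yawF -0.22999999999999954 forceF [ 7.89 -2.79 -4.09] tqF [-0.51 -1.87  0.04] w 17.7
t 16.07 tipF [-89.     0.92  35.31] orgF [-3.14  0.59 54.56] th 12.63 roll -0.0 yawF -0.21999999999999975 forceF [ 9.55 -2.76 -6.18] tqF [-0.49 -2.04 -0.02] w 17.7
```

```bash
python3 -m jog '[[0.01,-0.0006,-0.0010,-0.0001,0,0,0],[0.01,0,-0.0010,-0.0001,0,0,0],[0.01,0,0,0,0,0,0]]' | grep xx; python3 -c "
from h import *
tip_of()"
for i in 1 2 ; do python3 -m jog '[[0.01,0,-0.0010,-0.0001,0,0,0],[0.01,0,0,0,0,0,0]]' | grep -E "xx"; python3 -c "
from h import *
tip_of()"; done
```

```text
t 16.45 tipF [-89.95   0.88  35.37] orgF [-4.12  0.52 54.8 ] th 12.76 roll 0.06 yawF -0.23999999999999932 forceF [10.46 -1.67 -5.14] tqF [-0.35 -2.23  0.03] w 17.5
t 16.7 tipF [-90.48   0.89  35.38] orgF [-4.67  0.54 54.9 ] th 12.81 roll 0.07 yawF -0.22999999999999954 forceF [10.41 -1.79 -5.81] tqF [-0.46 -2.41  0.04] w 17.6
t 16.95 tipF [-91.11   0.88  35.35] orgF [-5.31  0.55 54.94] th 12.86 roll 0.07 yawF -0.22999999999999954 forceF [10.58 -2.06 -5.68] tqF [-0.5  -2.56 -0.01] w 17.8
```

```bash
python3 -m jog '[[0.01,-0.0003,-0.0011,0.0001,0,0,0],[0.01,0,-0.0011,0.0001,0,0,0],[0.01,0,0,0,0,0,0]]' | grep xx; python3 -c "
from h import *
tip_of()"
for i in 1  ; do python3 -m jog '[[0.01,0,-0.0010,-0.0001,0,0,0],[0.01,0,0,0,0,0,0]]' | grep -E "xx"; python3 -c "
from h import *
tip_of()"; done
```

```text
t 17.32 tipF [-92.     0.9   35.26] orgF [-6.26  0.57 55.07] th 13.01 roll 0.11 yawF -0.22999999999999954 forceF [12.92 -1.5  -2.38] tqF [-0.49 -2.69 -0.03] w 18.0
t 17.57 tipF [-92.55   0.92  35.26] orgF [-6.83  0.6  55.14] th 13.06 roll 0.11 yawF -0.21999999999999975 forceF [13.41 -2.24 -2.98] tqF [-0.57 -2.85 -0.03] w 17.7
```

```bash
python3 -m jog '[[0.01,0,0.0036,0.0016,0.01745,0,0],[0.01,0,0.0036,0.0016,0.01745,0,0],[0.01,0,0.0036,0.0016,0.01745,0,0],[0.01,0,0,0,0,0,0]]' | grep xx; python3 -c "
from h import *
tip_of()"
```

```text
t 18.07 tipF [-92.14   0.89  35.06] orgF [-5.49  0.53 50.44] th 10.07 roll 0.11 yawF -0.23999999999999932 forceF [12.9  -1.68 -0.7 ] tqF [-0.43 -2.56  0.01] w 17.9
```

```bash
python3 -m jog '[[0.01,0,0.0033,0.0016,0.01745,0,0],[0.01,0,0.0033,0.0016,0.01745,0,0],[0.01,0,0.0033,0.0016,0.01745,0,0],[0.01,0,0,0,0,0,0]]' | grep xx; python3 -c "
from h import *
tip_of()"
```

```text
t 18.57 tipF [-92.49   0.9   34.92] orgF [-5.18  0.52 45.86] th 7.14 roll 0.12 yawF -0.25 forceF [11.99 -2.23  0.18] tqF [-0.48 -2.5   0.06] w 17.6
```

```bash
python3 -m jog '[[0.01,0,0.0032,0.0016,0.01745,0,0],[0.01,0,0.0032,0.0016,0.01745,0,0],[0.01,0,0.0033,0.0016,0.01745,0,0],[0.01,0,0,0,0,0,0]]' | grep xx; python3 -c "
from h import *
tip_of()"
```

```text
t 19.07 tipF [-93.07   0.91  34.76] orgF [-5.31  0.52 41.21] th 4.21 roll 0.12 yawF -0.25 forceF [13.65 -2.05  2.34] tqF [-0.45 -2.49  0.12] w 17.4
```

```bash
for i in 1 2; do python3 -m jog '[[0.01,0,0.0034,0.0015,0.01745,0,0],[0.01,0,0,0,0,0,0]]' | grep xx; python3 -c "
from h import *
tip_of()"; done
```

```text
t 19.32 tipF [-93.22   0.89  34.75] orgF [-5.36  0.51 39.69] th 3.22 roll 0.12 yawF -0.25 forceF [13.76 -1.39  0.71] tqF [-0.35 -2.52  0.07] w 17.6
t 19.57 tipF [-93.41   0.89  34.73] orgF [-5.47  0.5  38.15] th 2.23 roll 0.12 yawF -0.25 forceF [14.17 -1.05  2.31] tqF [-0.45 -2.5   0.07] w 17.4
```

```bash
for i in 1 2; do python3 -m jog '[[0.01,0,0.0036,0.0016,0.01745,0,0],[0.01,0,0,0,0,0,0]]' | grep xx; python3 -c "
from h import *
tip_of()"; done
```

```text
t 19.82 tipF [-93.39   0.91  34.68] orgF [-5.42  0.51 36.56] th 1.23 roll 0.12 yawF -0.2599999999999998 forceF [12.79 -0.8   2.19] tqF [-0.35 -2.45  0.14] w 17.7
t 20.07 tipF [-93.42   0.9   34.63] orgF [-5.43  0.51 34.97] th 0.23 roll 0.12 yawF -0.2599999999999998 forceF [12.9  -1.11  3.9 ] tqF [-0.37 -2.38  0.11] w 17.6
```

```bash
python3 -m jog '[[0.01,0,0.0008,0.0008,0.004,0,0],[0.01,0,0,0,0,0,0]]' | grep xx; python3 -c "
from h import *
tip_of()"; python3 -m jog '[[0.01,0,0,0.0003,0,0,0],[0.01,0,0,0,0,0,0]]' | grep xx; python3 -c "
from h import *
tip_of()"
```

```text
t 20.32 tipF [-93.43   0.92  34.47] orgF [-5.43  0.53 34.51] th 0.03 roll 0.13 yawF -0.2599999999999998 forceF [13.53 -0.57  4.3 ] tqF [-0.3  -2.27  0.11] w 18.0
t 20.57 tipF [-93.44   0.93  34.33] orgF [-5.44  0.54 34.38] th 0.03 roll 0.13 yawF -0.25 forceF [12.94 -1.2   6.31] tqF [-0.26 -2.22  0.15] w 17.5
```

```bash
python3 -m jog '[[0.01,0,0.0010,-0.0002,-0.0010,0,0],[0.01,0,0.0010,-0.0001,-0.0010,0,0],[0.01,0,0,0,0,0,0]]' | grep xx; python3 -c "
from h import *
tip_of()"; python3 -m jog '[[0.01,0,0.0010,-0.0001,-0.0010,0,0],[0.01,0,0.0010,-0.0001,-0.0010,0,0],[0.01,0,0,0,0,0,0]]' | grep xx; python3 -c "
from h import *
tip_of()"
```

```text
t 20.95 tipF [-92.12   0.92  34.26] orgF [-4.12  0.51 34.28] th 0.01 roll 0.12 yawF -0.2699999999999996 forceF [11.84 -0.12  4.69] tqF [-0.19 -1.89  0.17] w 17.7
t 21.32 tipF [-90.97   0.94  34.09] orgF [-2.97  0.53 34.07] th -0.01 roll 0.11 yawF -0.2699999999999996 forceF [ 8.99 -0.18  4.76] tqF [-0.17 -1.78  0.17] w 17.6
```

```bash
for i in 1 2; do python3 -m jog '[[0.01,0,0.0010,-0.0002,-0.0010,0,0],[0.01,0,0.0010,-0.0002,-0.0010,0,0],[0.01,0,0,0,0,0,0]]' | grep xx; python3 -c "
from h import *
tip_of()"; done
```

```text
t 21.7 tipF [-89.74   0.91  34.09] orgF [-1.75  0.49 34.03] th -0.04 roll 0.1 yawF -0.2699999999999996 forceF [7.31 0.45 4.85] tqF [-0.14 -1.62  0.11] w 18.0
t 22.07 tipF [-88.38   0.89  34.12] orgF [-0.38  0.45 34.03] th -0.06 roll 0.09 yawF -0.27999999999999936 forceF [5.47 1.49 4.32] tqF [-0.06 -1.41  0.11] w 17.6
```

```bash
for i in 1 2 3; do python3 -m jog '[[0.01,0,0.0008,-0.0002,-0.0010,0,0],[0.01,0,0,0,0,0,0]]' | grep xx; python3 -c "
from h import *
tip_of()"; done
```

```text
t 22.32 tipF [-87.87   0.89  34.12] orgF [ 0.13  0.45 34.04] th -0.06 roll 0.08 yawF -0.29000000000000004 forceF [5.16 0.8  3.27] tqF [-0.05 -1.25  0.13] w 17.7
t 22.57 tipF [-87.66   0.89  34.18] orgF [ 0.34  0.44 34.03] th -0.1 roll 0.08 yawF -0.2999999999999998 forceF [4.45 2.26 5.59] tqF [ 0.11 -1.2   0.13] w 17.5
t 22.82 tipF [-87.27   0.85  34.17] orgF [ 0.73  0.38 34.  ] th -0.12 roll 0.07 yawF -0.3099999999999996 forceF [3.6  2.54 5.21] tqF [ 0.1  -1.11  0.02] w 17.6
```

```bash
for i in 1 2; do python3 -m jog '[[0.01,0,0.0006,-0.0004,0,0,0],[0.01,0,0,0,0,0,0]]' | grep xx; python3 -c "
from h import *
tip_of()"; done
```

```text
t 23.07 tipF [-87.26   0.84  34.28] orgF [ 0.73  0.35 33.98] th -0.19 roll 0.06 yawF -0.3099999999999996 forceF [2.17 3.39 6.63] tqF [ 0.33 -1.21  0.09] w 18.0
t 23.32 tipF [-87.27   0.85  34.44] orgF [ 0.73  0.35 34.03] th -0.27 roll 0.06 yawF -0.3199999999999994 forceF [0.68 4.77 6.53] tqF [ 0.5  -1.15  0.13] w 17.6
```

```bash
python3 -m jog '[[0.01,-0.0004,-0.0007,-0.0003,-0.0035,0,0],[0.01,-0.0004,-0.0004,-0.0002,-0.0020,0,0],[0.01,0,0,0,0,0,0]]' | grep xx; python3 -c "
from h import *
tip_of()"
```

```text
t 23.7 tipF [-87.13   0.74  34.05] orgF [ 0.86  0.21 34.1 ] th 0.03 roll 0.13 yawF -0.34999999999999964 forceF [4.37 6.56 3.43] tqF [ 1.04 -0.76  0.12] w 17.7
```

```bash
python3 -m jog '[[0.01,0.0008,0,0,0,0,0],[0.01,0.0006,0.0004,-0.0002,0,0,0],[0.01,0,0,0,0,0,0]]' | grep xx; python3 -c "
from h import *
tip_of()"
```

```text
t 24.07 tipF [-87.16   0.73  34.05] orgF [ 0.84  0.24 34.01] th -0.03 roll -0.01 yawF -0.3199999999999994 forceF [3.96 2.11 2.76] tqF [ 0.54 -0.98  0.14] w 17.8
```

```bash
python3 -m jog '[[0.01,0.0005,0.0004,-0.0003,0,0,0],[0.01,0,0,0,0,0,0]]' 10 | grep xx; python3 -c "
from h import *
tip_of()"; python3 -m jog '[[0.03,0,0,0,0,0,0],[0.03,0,0,0,0,0,0],[0.03,0,0,0,0,0,0],[0.03,0,0,0,0,0,0]]'
python3 - <<'E'
from h import *
tip_of()
f=vision.grab_frame("wrist"); cv2.imwrite("pics/w5.png",cv2.resize(f["color"],(768,576)))
E
```

```text
t 24.32 tipF [-87.19   0.71  34.15] orgF [ 0.81  0.22 34.02] th -0.09 roll -0.05 yawF -0.3199999999999994 forceF [4.1  1.41 2.43] tqF [ 0.29 -0.87  0.06] w 18.0
time_s: 24.82
ee_pos: [539.1, 215.8, 240.1]
ee_rot: [-179.9, 0.1, 96.3]
force: [-0.6, 0.3, 1.3]
gripper_width: 29.7
t 24.82 tipF [-87.49   0.77  34.12] orgF [ 0.5   0.29 33.94] th -0.12 roll -0.06 yawF -0.3199999999999994 forceF [-0.54  0.33  1.31] tqF [-0.04 -0.06  0.03] w 29.7
```

View pics/w5.png

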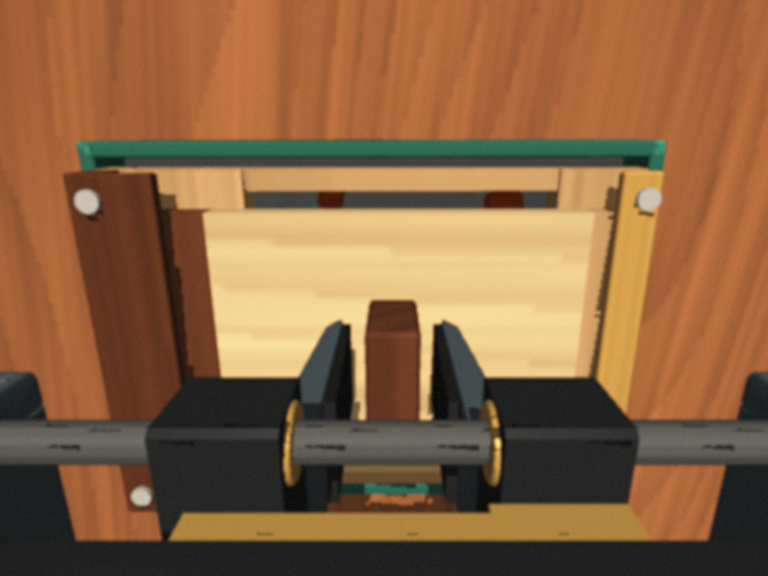

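Both fingers are clear of the handle at (393,360). The dark tongue goes under the dark lip at (165,280), and the pale tongue under the brass lip at (610,280). Now I'll retreat straight up.

```bash
python3 -m jog '[[0.035,0,0,-0.010,0,0,0],[0.035,0,0,-0.030,0,0,0],[0.035,0,0,-0.050,0,0,0],[0.035,-0.03,0,-0.050,0,0,0],[0.035,-0.055,0,-0.020,0,0,0],[0.035,0,0,0,0,0,0],[0.035,0,0,0,0,0,0],[0.035,0,0,0,0,0,0]]'
python3 - <<'E'
from h import *
s=status.state();print(s["ee_pos"],s["force"])
f=vision.grab_frame("wrist"); cv2.imwrite("pics/w6.png",cv2.resize(f["color"],(768,576))); np.save("w6.npy",f,allow_pickle=True)
f=vision.grab_frame("scene"); cv2.imwrite("pics/s6.png",cv2.resize(f["color"],(768,576)))
E
```

```text
time_s: 25.88
ee_pos: [548.5, 132.4, 399.7]
ee_rot: [-179.9, 0.0, 96.4]
force: [-0.6, -1.0, -0.5]
gripper_width: 35.1
[548.50651679 132.39292421 399.72727567] [-0.55163789 -1.048259   -0.45540157]
```

View pics/w6.png

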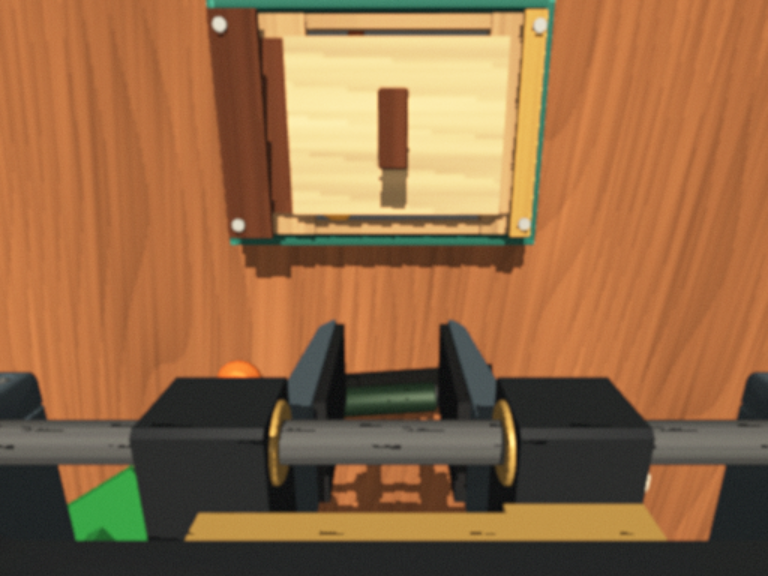

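View pics/s6.png

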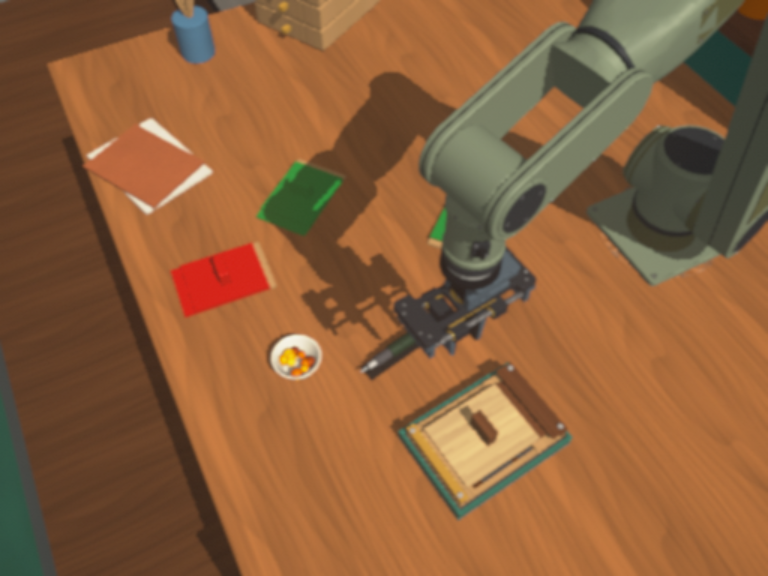

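```bash
python3 - <<'E'
from h import *
f=np.load("w6.npy",allow_pickle=True).item()
U,V=np.meshgrid(np.arange(296,500,4)/1.5,np.arange(45,200,4)/1.5); U=U.ravel();V=V.ravel()
X=back(f,U,V);A=Ro.from_euler("z",6.35,degrees=True).as_matrix().T
X=(X-np.r_[F0,0])@A.T; k=np.abs(X[:,2]-45)<4
c,*_=np.linalg.lstsq(np.c_[X[k,:2],np.ones(k.sum())],X[k,2],rcond=None);print("panel plane slope rad",c[:2].round(4),"z at centre",c[2].round(2),k.sum())
for n,pts in {"grooveledge":[(270,25),(290,25),(290,228)],"catchledge":[(508,25),(500,228)]}.items():
    print(n,[((back(f,u/1.5,v/1.5)-np.r_[F0,0])@A.T).round(1).tolist() for u,v in pts])
# edges of panel: corners z=44
uv=np.array([(284,38),(292,214),(512,38),(502,214)])/1.5
Y=(back(f,uv[:,0],uv[:,1],44)-np.r_[F0,0])@A.T;print(Y.round(1)); 
# handle top corners z=78
Y=(back(f,np.array([378,408,406,380])/1.5,np.array([88,88,169,169])/1.5,78)-np.r_[F0,0])@A.T;print(Y.round(1),Y.mean(0))
print(status.state()["force"])
E
```

```text
panel plane slope rad [-0.0003 -0.0005] z at centre 44.97 1830
grooveledge [[-77.2, 64.5, 34.5], [-64.8, 64.8, 33.2], [-72.6, -65.2, 34.1]]
catchledge [[72.7, 64.2, 35.8], [76.0, -64.8, 35.9]]
[[-67.   55.6  44. ]
 [-68.6 -53.6  44. ]
 [ 73.9  55.5  44. ]
 [ 75.  -53.6  44. ]]
[[ -8.1  24.1  78. ]
 [  9.   24.1  78. ]
 [  8.3 -21.1  78. ]
 [ -7.3 -21.1  78. ]] [ 0.4615548   1.53213338 78.        ]
[-0.31260709  0.47748381 -1.02794263]
```

```bash
python3 - <<'E'
from workcell import ticket,status
print(ticket.job_done()); print(status.state()["time_s"])
E
```

```text
the job is handed in; nothing more can be done
None
the job is handed in; nothing more can be done
```

The board is closed in the tray and the job was handed in at about 26 s. I used the wooden board and left the green and red look-alikes alone.

**What I did:** I gripped the board by its handle and tilted it about 12°. I felt for the groove ledge and slid the long tongue in until the spring strip yielded. I then pushed it about 8 mm in while lowering the other edge past the brass catch. With the board flat, I eased it back about 6 mm until it stopped against the catch wall, then let go. I eased it rather than releasing it under full spring load, so it wouldn't knock the wall.

**Forces:** the highest wrist reading in contact was about 14–15 N. I read forces only between moves, so a brief peak could have gone unseen.

**Last checks:**
- **Flatness:** the panel slope was under 0.001 rad. The panel top measured 45.0 mm against the expected 44, and the wrist camera had been reading about 1 mm high.
- **Tongues:** both were under their lips in the picture.
- **Position:** the handle was within about 1.5 mm of the frame centre.
- **Release and bystanders:** the hand was clear with about zero force. The handpiece and bowl looked unmoved in the last pictures, but I did not measure them again. The cabochon was only partly in view at the end.

**Disagreement:** the cameras put the frame 7–8 mm towards +x of the tray, while the stated limit is 6 mm. I put this down to calibration error of about 2 mm. I could not confirm the ±7.5 mm limit on the board's x position by camera alone.

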